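# Find the full anchor tin by weight and press it home in the kit holder

## Robot

A 6-joint arm with a two-finger parallel gripper is mounted at the origin on the work surface. World frame = base frame: x ahead of the robot, y to its left, z up, the work surface at z = 0. Lengths are in m, angles in rad, forces in N, time in s.
With the tool pointing down it reaches from about 0.4 to 0.925 m from the base axis. Payload 3.4 kg.
Tool frame: the origin (TCP) lies at the very end of the fingers, on their centre line; the grasp point (between the pads) lies arm.pinch_z behind it (arm.pinch_z is the distance from the TCP to the grasp point, in m); x points along the fingers, y is the direction in which the jaws open and shut, and the axes are right-handed (so a half turn about x gives the same grasp; the last joint's range is limited). The gripper opens to 85 mm and grips with 20 to 120 N. Pads are 22 mm wide; open, the fingers measure 114 mm over their backs; the gripper's body (76 mm by 85 mm) begins 54 mm behind the grasp point. The pads swing forward as they close: fully open they stand 13 mm farther back than shut.
Start: joints at [-0.073, 0.307, 1.506, -0, 1.328, -0.073], TCP at [0.575, -0, 0.231] pointing down, gripper open.
Joint ranges: [-3.12, 3.12], [-1.05, 2.28], [0.14, 2.33], [-1.42, 4.57], [0.1, 2.73], [-2.68, 2.68]. Speed limits (rad/s): [2.57, 2.57, 3.14, 3.14, 3.14, 3.14].

## Interface

Orientations are given as a rotation vector (axis times angle).
In Python, from rig import arm gives the robot as it stands. The module is installed in compiled form; this text tells all that it offers.
- The arm moves only by the shell command python3 -m crank 'ROWS'. ROWS is a JSON object of lists of equal length, an entry for each row: "translation": the shift along the tool's x, y, z in cm, a list of three; "delta_rot": the turn, a rotation vector about the tool's x, y, z in rad, a list of three; "fingers": the finger opening in cm, from 0 to 8.54. A call has 1 to 10 rows; each row is the pose to reach, as a shift and turn from the pose commanded when the call began, along the tool's axes at that moment; what a row does not reach only later rows make up. A row lasts 1/10 s, in which the tool goes at most 50 mm and 8.59 degrees, less where a joint would pass 70% of its speed; a pose out of reach is approached as far as the arm can. A call with a gripper value outside its range is refused whole. The fingers move at their own pace and stop on an object; the grip force is fixed at half the most. Time passes only in rows, so rows that repeat a pose let the fingers close. It gives the time, the measured TCP pose, the force and the opening at its end, in the units of the state.
- arm.get_obs(): the state, without advancing time (a new reading comes with each control period).
- arm.read_camera(name): name is "scene" or "side" or "wrist"; returns the picture (420x560x3 uint8, red, green, blue); there is no depth.
- arm.camera_info(name): a dict with "camera_matrix" (3x3 intrinsics, pixels), "rvec" (rotation vector, rad) and "tvec" (3), from world to camera coordinates, as OpenCV has them. Camera axes: x right, y down, z forward; pixel columns grow to the right and rows downward; lengths in m; the calibration is good to about 2 mm. A picture is of the moment at which its call begins: read the wrist's pose just before it. camera_info takes no time and is no camera call; for the wrist camera it gives the pose at the moment of the call.
- arm.finish_job(): hands the job in, once; it reports no verdict.
Trained networks look in the newest picture that a camera, given by its name, has taken for a name from the list of things; names that differ only in an ending like _2 or _b are one class to them, and where a whole thing is asked for, a point or a joint stands for the part that bears it (a point fixed in the world has none). Each returns a list of dicts, best first, with "score" (0 to 1); they miss things now and then, are a little off and sometimes report something else, mostly with a low value. They report only what shows in the picture. A call takes as long as a camera call.
- arm.masks_of(query, camera): "mask" (420x560 bool, what is visible of it) and "xy" ([column, row] in pixels, amid what is visible of it).
The state is a dict: "time": time; "joints": joint angles; "qd": joint speeds; "effort": joint torques, N m; "ee_pos": TCP position; "tcp_rot": TCP orientation; "wrist_force": force on the tool from outside, world axes, zero at the start; "ft_torque": the same for the moment, N m; "grip_width": opening from 0.0 (shut) to 1.0 (fully open).
Only numpy, scipy, OpenCV 4.12 (cv2) and the standard library are available. Lean on these libraries where they do the work, as an engineer would, in place of code of your own. Each camera call takes 0.05 s, during which the arm holds its last target. There are 200 camera calls.

## Task

One of these two sealed tins of wall anchors is full, the other part-used: lift the red-lidded tin a good 5 cm off the mat, hold it still for a moment to feel its weight and stand it gently back on the mat, then lift the blue-lidded one the same way. Put the heavier tin upright into the square holder, press it down gently but fully until its stiff sliding floor stops (push with no more than 20 N, and without touching the holder yourself), and leave the lighter one standing on the mat. Do not tip the tins over or push the other things about.

Things in the scene. Friction and masses are not known exactly. Their poses are not given: they have to be found in the camera images.
- tin_red: Closed square metal tin, red lid, 54 x 54 x 84 mm tall, upright on the mat. Origin: centre of its underside; z up, x and y square to the sides. Full it weighs 0.57-0.75 kg, part-used 0.27-0.33 kg; which is which changes and can only be felt. Contents may shift a few mm. Grip across two opposite sides, fingertips at least 36 mm above its underside (to clear the holder).
- tin_blue: Closed square metal tin, blue lid, 54 x 54 x 84 mm tall, upright on the mat. Origin: centre of its underside; z up, x and y square to the sides. Full it weighs 0.57-0.75 kg, part-used 0.27-0.33 kg; which is which changes and can only be felt. Contents may shift a few mm. Grip across two opposite sides, fingertips at least 36 mm above its underside (to clear the holder).
- mat: Black rubber mat fixed to the counter, 170 (x) x 300 (y) x 4 mm thick. Origin: centre of its underside, so its top is at z = 4 mm. The tins stand about 70 mm either side of its centre along its y axis.
- kit: Grey fixed holder block, 120 x 120 x 40 mm, green strips on two sides. Origin: centre of underside, z up. Upright square well, 57 mm wide, along its x, y; mouth chamfered 3 mm. Orange floor plate in it, top 22-26 mm above the origin; slides down at about 11 N (tin's weight included), damped, not under a tin's weight alone, stays put, meets a stiff stop (15 N/mm) at 10 mm: there a tin is home.
- collar: Bystander: small dark steel collar, 32 mm across, 12 mm tall, on the mat near its +x edge. Origin: centre of its underside.
- wrench: Bystander: steel wrench, 170 mm long, lying at the side. Origin: middle, underside.
- core_bit: Bystander: open steel core bit, 60 mm across, 75 mm tall, standing. Origin: centre of its underside.
- spray: Bystander: green spray can, 56 mm across, 150 mm tall, standing. Origin: centre of its underside.
- carton: Bystander: cardboard carton, 90 x 130 x 60 mm. Origin: centre of its underside.
- driver: Bystander: red-handled screwdriver, 190 mm long, lying at the side. Origin: middle, underside.
- chuck: Bystander: dark steel chuck, 42 mm across, 55 mm tall, standing. Origin: centre of its underside.

How it is judged:
On the way, in this order (a step that is already met when the one before it is completed fails the run):
1. the red-lidded tin is held clear of the mat (at least 30 mm) while the blue-lidded one stands on it (height (world z) of tin_red above 0.034 m and contact force between tin_red and the fingers above 1 N and contact force between tin_blue and mat above 1 N), for 0.3 s.
2. then the blue-lidded tin is held clear of the mat (at least 30 mm) while the red-lidded one stands on it again (height (world z) of tin_blue above 0.034 m and contact force between tin_blue and the fingers above 1 N and contact force between tin_red and mat above 1 N), for 0.3 s.
At the end, for the whole second after the job is handed in: The heavier tin stands upright in the holder's well, pressed home (its underside less than 12 mm above the holder's underside, centred within 6 mm, within 3.4 degrees of upright); the lighter tin stands upright on the mat, resting on it with less than 4.3 N; both at rest and released (((z of tin_red in the frame of kit below 0.012 m and horizontal distance between tin_red and kit below 0.006 m and angle between each of tin_red, tin_blue's own z axis and vertical below 0.06 rad and linear speed of each of tin_red, tin_blue below 0.02 m/s and contact force between tin_blue and mat between 1 and 4.3 N and height (world z) of tin_blue below 0.012 m) or (z of tin_blue in the frame of kit below 0.012 m and horizontal distance between tin_blue and kit below 0.006 m and angle between each of tin_blue, tin_red's own z axis and vertical below 0.06 rad and linear speed of each of tin_blue, tin_red below 0.02 m/s and contact force between tin_red and mat between 1 and 4.3 N and height (world z) of tin_red below 0.012 m))); the robot touches nothing.
It fails at once if a tin bears on the holder with more than 30 N (its own weight included) (contact force between any of tin_red, tin_blue and kit above 30 N).
It fails at once if a tin is banged or pressed onto the mat with more than 40 N (contact force between any of tin_red, tin_blue and mat above 40 N).
It fails at once if a tin is tipped by more than 30 degrees (angle between any of tin_red, tin_blue's own z axis and vertical above 0.52 rad).
It fails at once if the robot itself touches the holder or its floor plate (contact force between any of the fingers, the arm and kit above 2 N).
It fails at once if one of the other things is pushed more than 30 mm from its place (distance of any of collar, wrench, core_bit, spray, carton, driver, chuck from where it was at the start of the episode above 0.03 m).
It also fails if it takes over 72 s, if anything falls off the work surface, if the arm or the gripper's body presses on something with over 40 N, if the wrist force passes 120 N, or if a joint passes its speed limit or range.

## Working session

There is one attempt and no reset: what is moved stays moved. The work goes in short steps, Python scripts to look and compute and a shell command to move; the robot and the scene stay as the last step left them, time stands still between calls to the robot, and variables do not carry over. Pictures are saved under pics/ and viewed, about 8 in all and at most 12, crops included, and the job is handed in when it is done.

```bash
mkdir -p pics
cat > h.py <<'E'
import numpy as np, cv2
from rig import arm
from scipy.spatial.transform import Rotation as R
def cam(n):
    c=arm.camera_info(n); return np.array(c["camera_matrix"],float),R.from_rotvec(np.ravel(c["rvec"])).as_matrix(),np.ravel(c["tvec"])
def ray(c,uv,z):
    K,r,t=c; d=r.T@np.linalg.inv(K)@np.array([uv[0],uv[1],1.]); o=-r.T@t
    return o+d*(z-o[2])/d[2]
def proj(c,P):
    K,r,t=c; p=(r@np.atleast_2d(P).T).T+t; p=(K@p.T).T; return p[:,:2]/p[:,2:]
def save(n,im): cv2.imwrite("pics/"+n,cv2.cvtColor(im,cv2.COLOR_RGB2BGR))
def st():
    o=arm.get_obs(); print("t",round(o["time"],2),"tcp",np.round(o["ee_pos"],4),"\nR",np.round(R.from_rotvec(o["tcp_rot"]).as_matrix(),3).tolist(),"F",np.round(o["wrist_force"],2),"w",round(float(o["grip_width"]),3),"j",np.round(o["joints"],3)); return o
E
python3 - <<'E'
from h import *
st(); print(arm.pinch_z)
ims=[]
for n in("scene","side"):
    im=arm.read_camera(n); save(n+"0.png",im)
    c=cam(n); print(n,"campos",-c[1].T@c[2])
    for q in("tin_red","tin_blue","kit","mat","collar"):
        for m in arm.masks_of(q,n)[:2]:
            ys,xs=np.nonzero(m["mask"]); print(q,round(m["score"],2),np.round(m["xy"]),[xs.min(),xs.max(),ys.min(),ys.max()] if len(xs) else 0, np.round(ray(c,m["xy"],.05),3))
E
```

```text
t 0.0 tcp [0.5743 0.     0.2304] 
R [[-0.002, 1.0, -0.0], [0.0, -0.0, -1.0], [-1.0, -0.002, -0.0]] F [ 0.02 -0.28  0.28] w 0.999 j [-0.073  0.308  1.508  0.     1.328 -0.073]
0.0187
scene campos [ 1.51906886 -0.06262728  0.93639906]
tin_red 0.84 [359. 171.] [np.int64(345), np.int64(367), np.int64(154), np.int64(183)] [0.497 0.277 0.05 ]
tin_blue 0.63 [315. 170.] [np.int64(306), np.int64(326), np.int64(157), np.int64(187)] [0.475 0.128 0.05 ]
kit 0.8 [215. 181.] [np.int64(196), np.int64(234), np.int64(164), np.int64(198)] [ 0.496 -0.22   0.05 ]
mat 0.68 [329. 188.] [np.int64(289), np.int64(379), np.int64(163), np.int64(204)] [0.573 0.159 0.05 ]
collar 0.37 [334. 190.] [np.int64(334), np.int64(340), np.int64(188), np.int64(194)] [0.586 0.175 0.05 ]
side campos [0.50345694 0.77521974 0.7933703 ]
tin_red 0.92 [334. 300.] [np.int64(316), np.int64(350), np.int64(277), np.int64(324)] [0.476 0.271 0.05 ]
tin_red 0.7 [238. 207.] [np.int64(225), np.int64(251), np.int64(190), np.int64(227)] [0.734 0.041 0.05 ]
tin_blue 0.6 [335. 248.] [np.int64(322), np.int64(349), np.int64(227), np.int64(269)] [0.484 0.133 0.05 ]
kit 0.59 [355. 164.] [np.int64(327), np.int64(378), np.int64(145), np.int64(182)] [ 0.451 -0.185  0.05 ]
mat 0.9 [315. 300.] [np.int64(290), np.int64(375), np.int64(233), np.int64(347)] [0.513 0.278 0.05 ]
mat 0.32 [197. 256.] [np.int64(189), np.int64(207), np.int64(242), np.int64(267)] [0.785 0.21  0.05 ]
collar 0.43 [306. 277.] [np.int64(297), np.int64(310), np.int64(271), np.int64(283)] [0.538 0.224 0.05 ]
```

View pics/scene0.png

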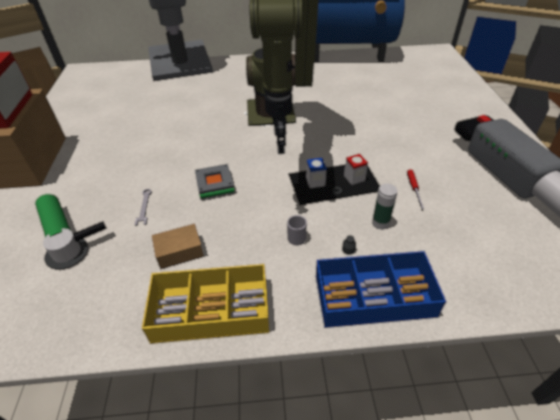

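View pics/side0.png

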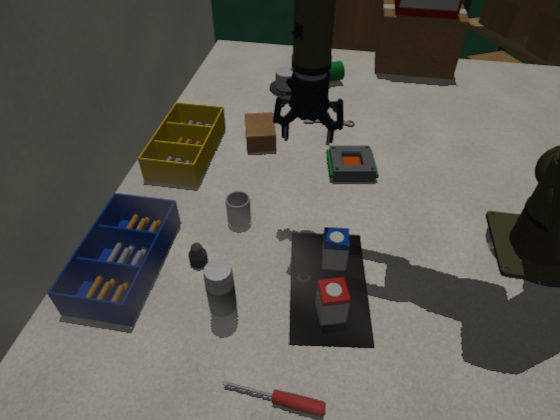

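```bash
python3 -m crank '{"translation":[[-5,-9,-20],[-5,-9,-20],[-5,-9,-20],[-5,-9,-20],[-5,-9,-20],[-5,-9,-20],[-5,-9,-20]],"delta_rot":[[0,0,0],[0,0,0],[0,0,0],[0,0,0],[0,0,0],[0,0,0],[0,0,0]],"fingers":[8.54,8.54,8.54,8.54,8.54,8.54,8.54]}'
python3 - <<'E'
from h import *
st(); c=cam("wrist"); im=arm.read_camera("wrist"); save("w1.png",im); print("cp",-c[1].T@c[2],c[1].tolist())
for q in("tin_red","tin_blue","kit","mat","collar"):
    for m in arm.masks_of(q,"wrist")[:2]:
        cs,_=cv2.findContours(m["mask"].astype(np.uint8),0,2); k=max(cs,key=cv2.contourArea)
        print(q,round(m["score"],2),np.round(m["xy"]),cv2.minAreaRect(k), np.round(ray(c,m["xy"],.05),3))
E
```

```text
time: 1.3
ee_pos: [0.4849, 0.2002, 0.2815]
tcp_rot: [1.208, 1.209, -1.208]
wrist_force: [-0.6, 0.9, 0.3]
grip_width: 1.0
t 1.3 tcp [0.4849 0.2002 0.2815] 
R [[0.001, 1.0, 0.002], [-0.001, 0.002, -1.0], [-1.0, 0.001, 0.001]] F [-0.63  0.93  0.29] w 1.0 j [ 3.120e-01  2.000e-01  1.528e+00 -1.000e-03  1.413e+00  3.100e-01]
cp [0.48569511 0.27347776 0.42414255] [[0.9999990861763185, 0.0003236617306017123, 0.0013125888966425846], [-6.701344291776482e-05, -0.9578570394573073, 0.28724534368946775], [0.0013502428396084166, -0.28724516915897147, -0.9578561424551745]]
tin_red 0.87 [282. 101.] ((280.9024353027344, 100.62196350097656), (67.74434661865234, 66.22834014892578), 72.34988403320312) [0.482 0.27  0.05 ]
tin_blue 0.97 [286. 241.] ((284.4653015136719, 241.85086059570312), (76.71051025390625, 57.86857986450195), 85.03025817871094) [0.486 0.127 0.05 ]
mat 0.74 [297. 148.] ((288.41729736328125, 155.723388671875), (269.25341796875, 167.73268127441406), 83.25994110107422) [0.497 0.226 0.05 ]
collar 0.7 [336. 169.] ((342.0, 171.0), (28.0, 28.0), 90.0) [0.536 0.205 0.05 ]
```

View pics/w1.png

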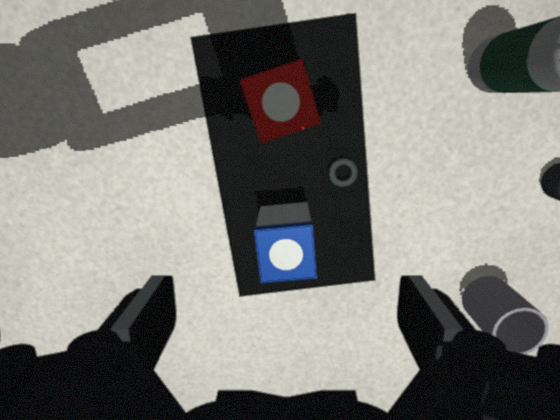

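The wrist view shows the red lid at (281,101), turned about 17°, the blue lid at (286,254), nearly square, and the collar at (343,172). Next I'll fit the lids and the mat.

```bash
cat >> h.py <<'E'
def lid(im,c,col,z):
    im=im.astype(int); r,g,b=im[...,0],im[...,1],im[...,2]
    m={"red":(r>g+40)&(r>b+40),"blue":(b>r+45)&(b>g+25),"orange":(r>b+70)&(g>b+10)}[col].astype(np.uint8)
    cs,_=cv2.findContours(m,0,2); k=max(cs,key=cv2.contourArea)
    P=np.array([ray(c,p,z)[:2] for p in cv2.convexHull(k)[:,0].astype(float)])
    (cx,cy),s,a=cv2.minAreaRect((P*1000).astype(np.float32)); a=(a+45)%90-45
    print(col,"centre",round(cx,1),round(cy,1),"size",np.round(s,1),"yaw deg",round(a,1))
E
python3 - <<'E'
from h import *
c=cam("wrist"); im=arm.read_camera("wrist"); lid(im,c,"red",.088); lid(im,c,"blue",.088)
for p in [(192,37),(355,14),(240,295),(375,279),(343,172)]: print(p,np.round(ray(c,p,.004),3))
E
```

```text
red centre 481.1 269.9 size [55.1 54.9] yaw deg 17.7
blue centre 485.6 130.0 size [56.4 58.5] yaw deg 5.6
(192, 37) [0.391 0.331 0.004]
(355, 14) [0.556 0.352 0.004]
(240, 295) [0.428 0.037 0.004]
(375, 279) [0.595 0.059 0.004]
(343, 172) [0.55  0.192 0.004]
```

```bash
python3 -m crank '{"translation":[[5,-0.4,-4],[9,-0.4,-7],[13,-0.4,-7],[17,-0.4,-7],[20,-0.4,-7],[22,-0.4,-7],[23.3,-0.4,-7],[23.3,-0.4,-7],[23.3,-0.4,-7]],"delta_rot":[[-0.14,0,0],[-0.28,0,0],[-0.309,0,0],[-0.309,0,0],[-0.309,0,0],[-0.309,0,0],[-0.309,0,0],[-0.309,0,0],[-0.309,0,0]],"fingers":[8.54,8.54,8.54,8.54,8.54,8.54,8.54,8.54,8.54]}'
python3 - <<'E'
from h import *
st(); c=cam("wrist"); im=arm.read_camera("wrist"); save("w2.png",im); lid(im,c,"red",.088)
E
```

```text
time: 2.55
ee_pos: [0.4814, 0.2697, 0.0482]
tcp_rot: [0.979, 1.34, -0.979]
wrist_force: [-0.3, 0.4, 0.6]
grip_width: 0.999
t 2.55 tcp [0.4814 0.2697 0.0482] 
R [[-0.0, 0.953, 0.303], [-0.0, 0.303, -0.953], [-1.0, -0.0, 0.0]] F [-0.31  0.41  0.57] w 0.999 j [ 0.434  0.476  1.778 -0.     0.889  0.126]
red centre 480.1 272.7 size [55.8 57.9] yaw deg 17.6
```

View pics/w2.png

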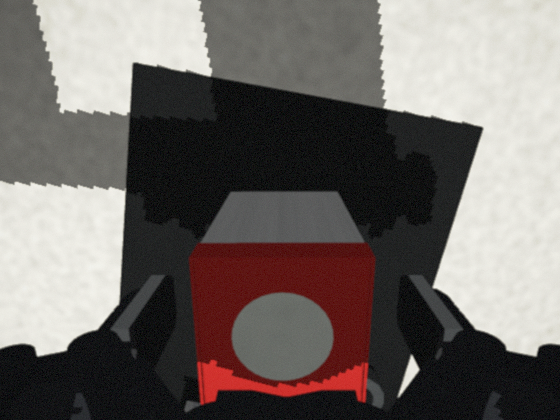

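The tin sits centred between the fingers. Next I close and lift.

```bash
python3 -m crank '{"translation":[[0,0,0],[0,0,0],[0,0,0],[0,0,0],[0,0,0],[0,0,0],[0,0,0],[0,0,0]],"delta_rot":[[0,0,0],[0,0,0],[0,0,0],[0,0,0],[0,0,0],[0,0,0],[0,0,0],[0,0,0]],"fingers":[4,4,4,4,4,4,4,4]}'
python3 -m crank '{"translation":[[-0.5,0,0],[-2,0,0],[-4,0,0],[-6,0,0],[-6.5,0,0],[-6.5,0,0],[-6.5,0,0],[-6.5,0,0],[-6.5,0,0],[-6.5,0,0]],"delta_rot":[[0,0,0],[0,0,0],[0,0,0],[0,0,0],[0,0,0],[0,0,0],[0,0,0],[0,0,0],[0,0,0],[0,0,0]],"fingers":[4,4,4,4,4,4,4,4,4,4]}'
python3 - <<'E'
from h import *
o=st(); print(o["effort"]); im=arm.read_camera("wrist"); save("w3.png",im); c=cam("wrist"); print(o["ee_pos"][2]); lid(im,c,"red",.088+.065);st()
E
```

```text
time: 3.4
ee_pos: [0.4808, 0.27, 0.0494]
tcp_rot: [0.979, 1.339, -0.978]
wrist_force: [-1.2, -1.6, 5.8]
grip_width: 0.624
time: 4.4
ee_pos: [0.4806, 0.2698, 0.1126]
tcp_rot: [0.978, 1.34, -0.98]
wrist_force: [-0.5, -0.5, -6.0]
grip_width: 0.62
t 4.4 tcp [0.4806 0.2698 0.1126] 
R [[-0.001, 0.953, 0.304], [-0.001, 0.304, -0.953], [-1.0, -0.001, 0.0]] F [-0.45 -0.46 -5.96] w 0.62 j [ 0.435  0.392  1.713 -0.     1.039  0.126]
[ 5.19855326e-03 -4.94331551e+01 -2.19573891e+01 -1.42155413e-04
  2.26554653e-02 -1.19075881e-05]
0.1125556023054649
red centre 480.5 274.2 size [54.1 56.4] yaw deg 17.7
t 4.45 tcp [0.4807 0.2699 0.1127] 
R [[-0.001, 0.953, 0.304], [-0.0, 0.304, -0.953], [-1.0, -0.001, 0.0]] F [ 0.43  0.4  -6.35] w 0.624 j [0.435 0.392 1.712 0.    1.039 0.126]
```

View pics/w3.png

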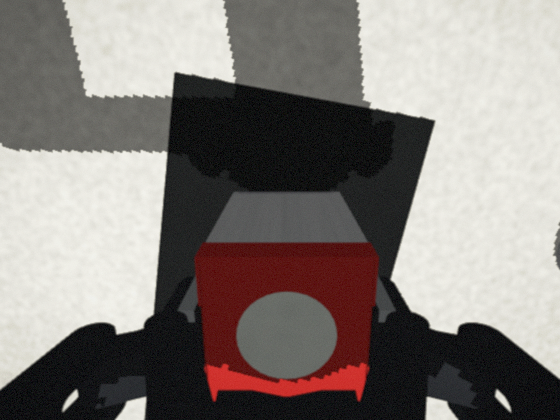

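Red reads about 6.5 N (0.66 kg), so it looks full. I'll set it back down gently.

```bash
python3 -m crank '{"translation":[[2.5,0,0],[4.5,0,0],[5.5,0,0],[6,0,0],[6.2,0,0],[6.4,0,0],[6.4,0,0],[6.4,0,0]],"delta_rot":[[0,0,0],[0,0,0],[0,0,0],[0,0,0],[0,0,0],[0,0,0],[0,0,0],[0,0,0]],"fingers":[4,4,4,4,4,4,4,4]}'
python3 -m crank '{"translation":[[0,0,0],[0,0,0],[0,0,0],[0,0,0],[0,0,0],[-2,0,0],[-6,0,0],[-10,0,0]],"delta_rot":[[0,0,0],[0,0,0],[0,0,0],[0,0,0],[0,0,0],[0,0,0],[0,0,0],[0,0,0]],"fingers":[8.54,8.54,8.54,8.54,8.54,8.54,8.54,8.54]}'
python3 - <<'E'
from h import *
st(); c=cam("wrist"); im=arm.read_camera("wrist"); lid(im,c,"red",.088)
E
```

```text
time: 5.25
ee_pos: [0.4815, 0.2702, 0.0499]
tcp_rot: [0.979, 1.339, -0.978]
wrist_force: [0.1, 0.4, -5.7]
grip_width: 0.62
time: 6.05
ee_pos: [0.4802, 0.2696, 0.1496]
tcp_rot: [0.977, 1.341, -0.981]
wrist_force: [1.1, 0.9, 0.3]
grip_width: 1.003
t 6.05 tcp [0.4802 0.2696 0.1496] 
R [[-0.003, 0.953, 0.304], [-0.001, 0.304, -0.953], [-1.0, -0.003, 0.0]] F [1.12 0.93 0.31] w 1.003 j [0.435 0.35  1.668 0.    1.126 0.126]
red centre 482.1 271.4 size [56.3 57.5] yaw deg 17.7
```

```bash
python3 -m crank '{"translation":[[0,-1.3,4.5],[0,-2.6,9],[0,-3.8,13.5],[0,-3.8,13.5],[0,-3.8,13.5]],"delta_rot":[[0.1,0,0],[0.21,0,0],[0.21,0,0],[0.21,0,0],[0.21,0,0]],"fingers":[8.54,8.54,8.54,8.54,8.54]}'
python3 - <<'E'
from h import *
st(); c=cam("wrist"); im=arm.read_camera("wrist"); lid(im,c,"blue",.088)
E
```

```text
time: 6.6
ee_pos: [0.486, 0.1289, 0.1494]
tcp_rot: [1.139, 1.253, -1.138]
wrist_force: [-0.4, 0.8, 0.2]
grip_width: 0.996
t 6.6 tcp [0.486  0.1289 0.1494] 
R [[0.0, 0.995, 0.096], [0.001, 0.096, -0.995], [-1.0, 0.0, -0.0]] F [-0.39  0.79  0.23] w 0.996 j [1.750e-01 2.880e-01 1.769e+00 1.000e-03 1.083e+00 7.900e-02]
blue centre 485.6 129.8 size [56.  57.5] yaw deg 5.4
```

Centre and yaw agree, so I'll go down, close and lift.

```bash
python3 -m crank '{"translation":[[3,0,-0.1],[6,0,-0.1],[9,0,-0.1],[10,0,-0.1],[10.1,0,-0.1],[10.1,0,-0.1]],"delta_rot":[[0,0,0],[0,0,0],[0,0,0],[0,0,0],[0,0,0],[0,0,0]],"fingers":[8.54,8.54,8.54,8.54,8.54,8.54]}'
python3 -m crank '{"translation":[[0,0,0],[0,0,0],[0,0,0],[0,0,0],[0,0,0],[0,0,0],[0,0,0],[0,0,0]],"delta_rot":[[0,0,0],[0,0,0],[0,0,0],[0,0,0],[0,0,0],[0,0,0],[0,0,0],[0,0,0]],"fingers":[4,4,4,4,4,4,4,4]}'
python3 -m crank '{"translation":[[-0.5,0,0],[-2,0,0],[-4,0,0],[-6,0,0],[-6.5,0,0],[-6.5,0,0],[-6.5,0,0],[-6.5,0,0],[-6.5,0,0],[-6.5,0,0]],"delta_rot":[[0,0,0],[0,0,0],[0,0,0],[0,0,0],[0,0,0],[0,0,0],[0,0,0],[0,0,0],[0,0,0],[0,0,0]],"fingers":[4,4,4,4,4,4,4,4,4,4]}'
python3 - <<'E'
from h import *
st(); arm.read_camera("wrist"); print(arm.get_obs()["wrist_force"])
E
```

```text
time: 7.25
ee_pos: [0.4864, 0.1317, 0.0487]
tcp_rot: [1.136, 1.255, -1.134]
wrist_force: [-0.0, -0.1, 0.2]
grip_width: 0.997
time: 8.05
ee_pos: [0.486, 0.131, 0.0496]
tcp_rot: [1.137, 1.254, -1.135]
wrist_force: [-1.9, 1.5, 5.3]
grip_width: 0.62
time: 9.05
ee_pos: [0.4853, 0.1307, 0.1126]
tcp_rot: [1.135, 1.255, -1.137]
wrist_force: [-0.3, 1.0, -2.6]
grip_width: 0.618
t 9.05 tcp [0.4853 0.1307 0.1126] 
R [[-0.001, 0.995, 0.099], [-0.0, 0.099, -0.995], [-1.0, -0.001, 0.0]] F [-0.27  0.96 -2.6 ] w 0.618 j [0.179 0.334 1.815 0.    0.994 0.08 ]
[ 0.22102531 -0.03921481 -2.48266432]
```

Blue reads about 2.8 N, so red (6.5 N) is the heavier. I'll set blue down and go to look at the holder.

```bash
python3 -m crank '{"translation":[[2.5,0,0],[4.5,0,0],[5.5,0,0],[6,0,0],[6.2,0,0],[6.4,0,0],[6.4,0,0],[6.4,0,0]],"delta_rot":[[0,0,0],[0,0,0],[0,0,0],[0,0,0],[0,0,0],[0,0,0],[0,0,0],[0,0,0]],"fingers":[4,4,4,4,4,4,4,4]}'
python3 -m crank '{"translation":[[0,0,0],[0,0,0],[0,0,0],[0,0,0],[0,0,0],[-2,0,0],[-6,0,0],[-11,0,0],[-15,0,0]],"delta_rot":[[0,0,0],[0,0,0],[0,0,0],[0,0,0],[0,0,0],[0,0,0],[0,0,0],[0,0,0],[0,0,0]],"fingers":[8.54,8.54,8.54,8.54,8.54,8.54,8.54,8.54,8.54]}'
python3 -m crank '{"translation":[[-3,-1,4],[-6,-2,8],[-8,-3,13],[-8,-4,18],[-8,-5,23],[-8,-5,28],[-8,-5,29.5],[-8,-5,29.5],[-8,-5,29.5],[-8,-5,29.5]],"delta_rot":[[0,0,0],[0,0,0],[0,0,0],[0,0,0],[0,0,0],[0,0,0],[0,0,0],[0,0,0],[0,0,0],[0,0,0]],"fingers":[8.54,8.54,8.54,8.54,8.54,8.54,8.54,8.54,8.54,8.54]}'
python3 - <<'E'
from h import *
st(); c=cam("wrist"); im=arm.read_camera("wrist"); save("w4.png",im)
for m in arm.masks_of("kit","wrist")[:2]:
    cs,_=cv2.findContours(m["mask"].astype(np.uint8),0,2); k=max(cs,key=cv2.contourArea)
    print(round(m["score"],2),m["xy"],cv2.minAreaRect(k),ray(c,m["xy"],.04))
lid(im,c,"orange",.024)
im=arm.read_camera("side"); lid(im,cam("side"),"red",.088); lid(im,cam("side"),"blue",.088)
E
```

```text
time: 9.9
ee_pos: [0.4863, 0.1309, 0.0499]
tcp_rot: [1.137, 1.254, -1.135]
wrist_force: [-0.1, 0.4, -3.2]
grip_width: 0.621
time: 10.8
ee_pos: [0.4859, 0.1308, 0.2015]
tcp_rot: [1.137, 1.254, -1.135]
wrist_force: [1.6, 0.2, -0.2]
grip_width: 0.995
time: 11.8
ee_pos: [0.4648, -0.1665, 0.2791]
tcp_rot: [1.136, 1.256, -1.135]
wrist_force: [0.4, 0.3, 0.3]
grip_width: 0.998
t 11.8 tcp [ 0.4648 -0.1665  0.2791] 
R [[-0.001, 0.995, 0.1], [0.001, 0.1, -0.995], [-1.0, -0.001, -0.001]] F [0.42 0.28 0.27] w 0.998 j [-4.300e-01  1.570e-01  1.590e+00  1.000e-03  1.396e+00 -5.300e-01]
0.67 [274.1, 219.4] ((278.9868469238281, 222.34896850585938), (114.6109848022461, 128.4717254638672), 85.03025817871094) [ 0.45787924 -0.21798075  0.04      ]
orange centre 463.1 -228.0 size [50.1 50.2] yaw deg 10.4
red centre 481.3 272.7 size [54.9 55.2] yaw deg 18.0
blue centre 485.3 131.5 size [53.  55.2] yaw deg 5.5
```

View pics/w4.png

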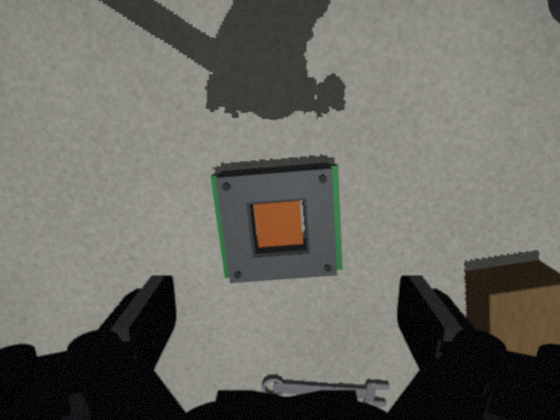

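Run:
```python
import cv2
im=cv2.imread("pics/w4.png")[150:290,200:355]; cv2.imwrite("pics/w4c.png",cv2.resize(im,None,fx=4,fy=4,interpolation=cv2.INTER_CUBIC))
```

```text
(no output)
```

View pics/w4c.png

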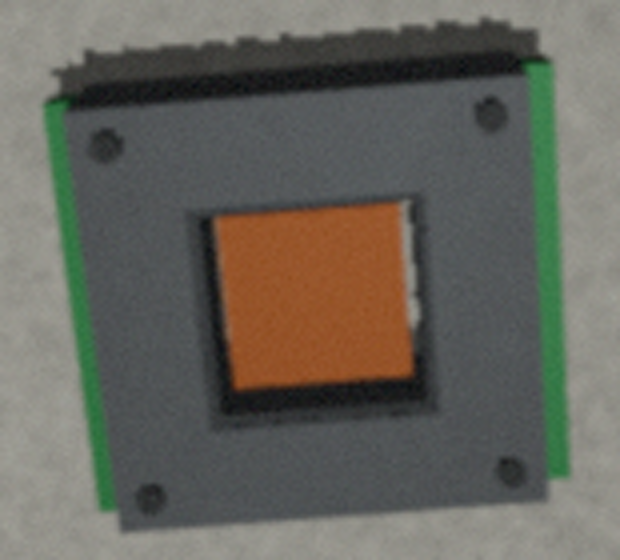

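The crop shows the block's top corners, its four screws and the chamfered mouth (crop px TL 187,212; BR 438,408). I'll fit all three.

```bash
cat > k.py <<'E'
from h import *
def fit(c,quads):
    for n,q in quads.items():
        P=np.array([ray(c,p,.04)[:2]*1000 for p in q]); m=P.mean(0)
        e=[P[1]-P[0],P[2]-P[3],P[0]-P[3],P[1]-P[2]]
        a=[np.degrees(np.arctan2(v[1],v[0])) for v in e]; a[2]-=90;a[3]-=90
        print(n,"centre",np.round(m,1),"sides",np.round([np.hypot(*v) for v in e],1),"yaw",np.round(a,1),round(np.mean(a),2))
E
python3 - <<'E'
from k import *
off=lambda L:[(x/4+200-.4,y/4+150-.4) for x,y in L]
fit(cam("wrist"),{"top":off([(68,107),(527,76),(548,500),(120,531)]),"screw":off([(106,146),(490,114),(512,470),(151,497)]),"mouth":off([(187,212),(424,194),(438,408),(212,430)])})
E
```

```text
top centre [ 464. -227.] sides [117.8 119.7 120.7 119.4] yaw [ 9.6 10.3  9.6 10.5] 9.98
screw centre [ 463.7 -227.1] sides [ 99.4 100.3 100.1 100.4] yaw [10.6 10.4 10.3 10.7] 10.48
mouth centre [ 463.8 -227.2] sides [62.2 62.1 62.1 60.5] yaw [10.2 11.7 10.3 10.2] 10.59
```

```bash
python3 -m crank '{"translation":[[0,0.5,-4.5],[0,1,-9.5],[0,2,-14.5],[0,3,-19.5],[0,3.5,-24.5],[0,4,-29.5],[0,5,-33],[0,5,-36],[0,5,-36],[0,5,-36]],"delta_rot":[[-0.05,0,0],[-0.1,0,0],[-0.15,0,0],[-0.2,0,0],[-0.21,0,0],[-0.21,0,0],[-0.21,0,0],[-0.21,0,0],[-0.21,0,0],[-0.21,0,0]],"fingers":[8.54,8.54,8.54,8.54,8.54,8.54,8.54,8.54,8.54,8.54]}'
python3 - <<'E'
from h import *
st(); c=cam("wrist"); im=arm.read_camera("wrist"); lid(im,c,"red",.088)
E
```

```text
time: 12.95
ee_pos: [0.4785, 0.1965, 0.2792]
tcp_rot: [0.975, 1.341, -0.977]
wrist_force: [0.2, -0.2, -0.0]
grip_width: 0.998
t 12.95 tcp [0.4785 0.1965 0.2792] 
R [[-0.0, 0.952, 0.307], [-0.001, 0.307, -0.952], [-1.0, -0.001, 0.001]] F [ 0.16 -0.16 -0.01] w 0.998 j [ 3.080e-01  1.910e-01  1.545e+00 -1.000e-03  1.405e+00 -4.000e-03]
red centre 483.1 270.7 size [55.9 55.4] yaw deg 17.8
```

```bash
python3 -m crank '{"translation":[[3,1.3,-3.5],[6,2.6,-6.9],[10.5,2.6,-6.9],[15,2.6,-6.9],[19,2.6,-6.9],[22,2.6,-6.9],[23.1,2.6,-6.9],[23.1,2.6,-6.9],[23.1,2.6,-6.9]],"delta_rot":[[0,0,0],[0,0,0],[0,0,0],[0,0,0],[0,0,0],[0,0,0],[0,0,0],[0,0,0],[0,0,0]],"fingers":[8.54,8.54,8.54,8.54,8.54,8.54,8.54,8.54,8.54]}'
python3 -m crank '{"translation":[[0,0,0],[0,0,0],[0,0,0],[0,0,0],[0,0,0],[0,0,0],[0,0,0],[0,0,0]],"delta_rot":[[0,0,0],[0,0,0],[0,0,0],[0,0,0],[0,0,0],[0,0,0],[0,0,0],[0,0,0]],"fingers":[4,4,4,4,4,4,4,4]}'
python3 -m crank '{"translation":[[-0.5,0,0],[-2,0,0],[-4,0,0],[-7,0,0],[-10,0,0],[-13,0,0],[-15,0,0],[-15,0,0],[-15,0,0]],"delta_rot":[[0,0,0],[0,0,0],[0,0,0],[0,0,0],[0,0,0],[0,0,0],[0,0,0],[0,0,0],[0,0,0]],"fingers":[4,4,4,4,4,4,4,4,4]}'
python3 - <<'E'
from h import *
st()
E
```

```text
time: 13.9
ee_pos: [0.4844, 0.269, 0.0495]
tcp_rot: [0.981, 1.338, -0.978]
wrist_force: [-0.6, 1.2, 0.6]
grip_width: 1.003
time: 14.7
ee_pos: [0.4828, 0.2691, 0.05]
tcp_rot: [0.979, 1.339, -0.978]
wrist_force: [-3.1, -0.9, 6.9]
grip_width: 0.625
time: 15.6
ee_pos: [0.4825, 0.2689, 0.1978]
tcp_rot: [0.978, 1.34, -0.979]
wrist_force: [0.1, -0.3, -5.9]
grip_width: 0.622
t 15.6 tcp [0.4825 0.2689 0.1978] 
R [[-0.001, 0.953, 0.304], [-0.0, 0.304, -0.953], [-1.0, -0.001, 0.0]] F [ 0.09 -0.34 -5.88] w 0.622 j [ 0.432  0.304  1.602 -0.     1.236  0.123]
```

```bash
python3 -m crank '{"translation":[[0,-1.5,4],[0,-3,8.5],[0,-5,13],[0,-6.5,17.5],[0,-8,22],[0,-9.5,26.5],[0,-11,31],[0,-13,35.5],[0,-14.5,40],[0,-16,44]],"delta_rot":[[0.02,0,0],[0.04,0,0],[0.06,0,0],[0.08,0,0],[0.1,0,0],[0.127,0,0],[0.127,0,0],[0.127,0,0],[0.127,0,0],[0.127,0,0]],"fingers":[4,4,4,4,4,4,4,4,4,4]}'
python3 -m crank '{"translation":[[0,0,0],[0,0,0]],"delta_rot":[[0,0,0],[0,0,0]],"fingers":[4,4]}'
python3 - <<'E'
from h import *
o=st(); c=cam("wrist"); im=arm.read_camera("wrist"); save("w5.png",im)
m=R.from_rotvec(o["tcp_rot"]).as_matrix(); print("to go cm",m.T@(np.array([.4638,-.2271,o["ee_pos"][2]])-o["ee_pos"])*100, "dyaw rad", np.arctan2(m[1,1],m[0,1])-np.radians(10.4))
lid(im,c,"red",.088+.149)
E
```

```text
time: 16.6
ee_pos: [0.4627, -0.2003, 0.1961]
tcp_rot: [1.074, 1.293, -1.076]
wrist_force: [1.2, 1.0, -6.1]
grip_width: 0.621
time: 16.8
ee_pos: [0.4629, -0.1991, 0.1961]
tcp_rot: [1.077, 1.293, -1.078]
wrist_force: [0.2, 0.8, -5.7]
grip_width: 0.624
t 16.8 tcp [ 0.4629 -0.1991  0.1961] 
R [[-0.004, 0.984, 0.178], [0.003, 0.178, -0.984], [-1.0, -0.003, -0.003]] F [ 0.2   0.82 -5.69] w 0.624 j [-4.900e-01  2.420e-01  1.699e+00  1.000e-03  1.205e+00 -6.690e-01]
to go cm [-0.00790199 -0.41003062  2.77486273] dyaw rad -0.0026953046361835042
red centre 463.1 -193.5 size [53.2 57.5] yaw deg 10.3
```

View pics/w5.png

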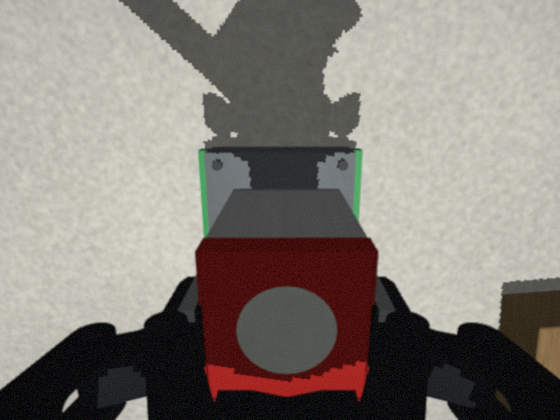

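Run:
```python
from h import *
o=arm.get_obs(); c=cam("wrist"); im=cv2.cvtColor(cv2.imread("pics/w5.png"),cv2.COLOR_BGR2RGB).astype(int)
m=((abs(im[...,0]-im[...,1])<25)&(im[...,1]>60)).astype(np.uint8); m[:275]=0;m[385:]=0;m[:,:225]=0;m[:,345:]=0
k=max(cv2.findContours(m,0,1)[0],key=cv2.contourArea); e=cv2.fitEllipse(k); print(e)
Rt=R.from_rotvec(o["tcp_rot"]).as_matrix()
for dz in(.037,.0385,.040):
    p=ray(c,e[0],o["ee_pos"][2]+dz); print(dz,p,"in tool mm",Rt.T@(p-o["ee_pos"])*1000)
q=proj(c,[ray(c,(0,0),.04)]);
P=np.array([ray(c,u,.04)[:2] for u in [(217,165),(342,164)]])*1000; print("screws",P,P[1]-P[0])
```

```text
((286.3629455566406, 329.6705627441406), (86.13311004638672, 99.22611999511719), 89.94146728515625)
0.037 [ 0.46381818 -0.19652496  0.23330938] in tool mm [-36.99895373   1.01674435  -1.35205501]
0.0385 [ 0.46364223 -0.19553117  0.23480938] in tool mm [-38.4952664    1.01700364  -2.36675233]
0.04 [ 0.46346627 -0.19453739  0.23630938] in tool mm [-39.99157907   1.01726292  -3.38144966]
screws [[ 405.18517709 -186.02541665]
 [ 503.03242744 -167.44545215]] [97.84725035 18.5799645 ]
```

```bash
python3 -m crank '{"translation":[[0,-0.3,1.5],[1,-0.5,2.9],[3.5,-0.5,2.9],[6,-0.5,2.9],[8,-0.5,2.9],[9,-0.5,2.9],[9,-0.5,2.9],[9,-0.5,2.9],[9,-0.5,2.9]],"delta_rot":[[0,0,0],[0,0,0],[0,0,0],[0,0,0],[0,0,0],[0,0,0],[0,0,0],[0,0,0],[0,0,0]],"fingers":[4,4,4,4,4,4,4,4,4]}'
python3 - <<'E'
from h import *
o=st(); m=R.from_rotvec(o["tcp_rot"]).as_matrix()
t=np.array([.4629,-.1991,o["ee_pos"][2]])+.984*0; t[:2]+=-.0050*np.array([.984,.178])+.029*np.array([.178,-.984])
print("to go cm",m.T@(t-o["ee_pos"])*100,"yaw",np.degrees(np.arctan2(m[1,1],m[0,1])))
E
```

```text
time: 17.75
ee_pos: [0.4659, -0.2287, 0.1094]
tcp_rot: [1.074, 1.287, -1.073]
wrist_force: [0.6, -0.0, -6.4]
grip_width: 0.626
t 17.75 tcp [ 0.4659 -0.2287  0.1094] 
R [[0.002, 0.983, 0.181], [-0.001, 0.181, -0.983], [-1.0, 0.002, 0.002]] F [ 0.64 -0.02 -6.43] w 0.626 j [-0.538  0.356  1.787 -0.     0.995 -0.72 ]
to go cm [-0.00062439 -0.27105599 -0.06456538] yaw 10.448889908711498
```

```bash
for i in 1 2; do python3 -m crank '{"translation":[[0,0,0],[0,0,0]],"delta_rot":[[0,0,0],[0,0,0]],"fingers":[4,4]}'; done
python3 - <<'E'
from h import *
o=st(); c=cam("wrist"); im=arm.read_camera("wrist"); save("w6.png",im)
E
```

```text
time: 17.95
ee_pos: [0.4654, -0.2284, 0.1092]
tcp_rot: [1.074, 1.288, -1.073]
wrist_force: [0.4, 0.1, -6.4]
grip_width: 0.623
time: 18.15
ee_pos: [0.4649, -0.2281, 0.1086]
tcp_rot: [1.074, 1.289, -1.074]
wrist_force: [-0.4, 0.0, -5.8]
grip_width: 0.621
t 18.15 tcp [ 0.4649 -0.2281  0.1086] 
R [[0.0, 0.983, 0.181], [-0.0, 0.181, -0.983], [-1.0, 0.0, 0.0]] F [-0.41  0.03 -5.78] w 0.621 j [-0.538  0.357  1.789 -0.     0.995 -0.72 ]
```

View pics/w6.png

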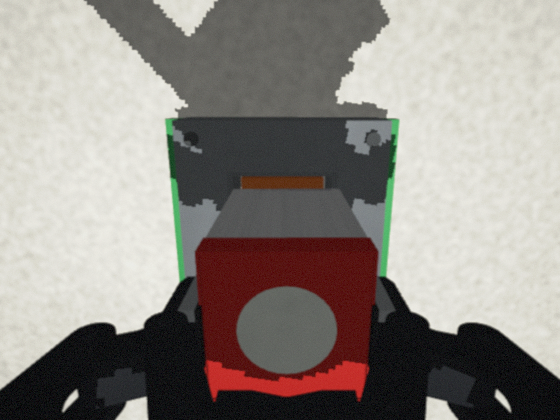

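Run:
```python
from h import *
o=st(); c=cam("wrist"); Rt=R.from_rotvec(o["tcp_rot"]).as_matrix(); T=np.array(o["ee_pos"])
tl=lambda u,z: (Rt.T@(ray(c,u,z)-T)*1000)[1:]
for n,u,z in [("screwL",(191,139),.04),("screwR",(373,138),.04),("kitTL",(170,118),.04),("kitTR",(396,118),.04),("tinL",(215.5,238),T[2]+.0385),("tinfarbotL",(236,189),T[2]-.0455),("tinfarbotR",(338.5,189),T[2]-.0455),("lidL",(203,238),T[2]+.0385),("lidR",(371,238),T[2]+.0385),("disc",(286.6,330),T[2]+.0385)]: print(n,np.round(tl(u,z),1))
```

```text
t 18.2 tcp [ 0.4649 -0.2281  0.1085] 
R [[0.0, 0.983, 0.181], [-0.0, 0.181, -0.983], [-1.0, 0.0, 0.0]] F [ 0.59  0.66 -5.47] w 0.623 j [-0.538  0.357  1.789 -0.     0.995 -0.72 ]
screwL [-51.4 -51.1]
screwR [ 48.9 -51.5]
kitTL [-62.  -62.4]
kitTR [ 60.7 -62.2]
tinL [-19.8 -33.5]
tinfarbotL [-24.6 -28.3]
tinfarbotR [ 27.7 -28.2]
lidL [-23.4 -33.5]
lidR [ 25.9 -33.4]
disc [ 1.1 -2.2]
```

```bash
python3 -m crank '{"translation":[[0,-0.15,0],[0,-0.15,0],[0,-0.15,0],[0,-0.15,0],[0,-0.15,0],[0,-0.15,0]],"delta_rot":[[0,0,0],[0,0,0],[0,0,0],[0,0,0],[0,0,0],[0,0,0]],"fingers":[4,4,4,4,4,4]}'; python3 -m crank '{"translation":[[0.5,0,0],[0.5,0,0],[0.5,0,0],[0.5,0,0],[0.5,0,0]],"delta_rot":[[0,0,0],[0,0,0],[0,0,0],[0,0,0],[0,0,0]],"fingers":[4,4,4,4,4]}'
```

```text
time: 18.8
ee_pos: [0.4634, -0.2284, 0.1083]
tcp_rot: [1.074, 1.29, -1.074]
wrist_force: [-0.3, -0.3, -6.3]
grip_width: 0.622
time: 19.3
ee_pos: [0.4635, -0.2284, 0.1033]
tcp_rot: [1.074, 1.29, -1.074]
wrist_force: [0.7, -0.2, -6.4]
grip_width: 0.62
```

```bash
python3 -m crank '{"translation":[[0,-0.09,0],[0.4,-0.09,0],[0.8,-0.09,0],[1.2,-0.09,0],[1.5,-0.09,0],[1.8,-0.09,0],[2.0,-0.09,0],[2.2,-0.09,0],[2.2,-0.09,0],[2.2,-0.09,0]],"delta_rot":[[0,0,0],[0,0,0],[0,0,0],[0,0,0],[0,0,0],[0,0,0],[0,0,0],[0,0,0],[0,0,0],[0,0,0]],"fingers":[4,4,4,4,4,4,4,4,4,4]}'; python3 -m crank '{"translation":[[0.2,0,0],[0.3,0,0],[0.4,0,0],[0.5,0,0],[0.5,0,0]],"delta_rot":[[0,0,0],[0,0,0],[0,0,0],[0,0,0],[0,0,0]],"fingers":[4,4,4,4,4]}'
```

```text
time: 20.3
ee_pos: [0.4625, -0.2286, 0.0813]
tcp_rot: [1.074, 1.29, -1.074]
wrist_force: [0.9, 1.3, -5.6]
grip_width: 0.621
time: 20.8
ee_pos: [0.4623, -0.2285, 0.0761]
tcp_rot: [1.074, 1.29, -1.074]
wrist_force: [-1.0, -0.5, -5.4]
grip_width: 0.623
```

It is in the well with no side force. I continue down slowly.

```bash
python3 -m crank '{"translation":[[0.1,0,0],[0.2,0,0],[0.3,0,0],[0.4,0,0],[0.4,0,0]],"delta_rot":[[0,0,0],[0,0,0],[0,0,0],[0,0,0],[0,0,0]],"fingers":[4,4,4,4,4]}'; python3 -m crank '{"translation":[[0.1,0,0],[0.2,0,0],[0.3,0,0],[0.3,0,0],[0.3,0,0]],"delta_rot":[[0,0,0],[0,0,0],[0,0,0],[0,0,0],[0,0,0]],"fingers":[4,4,4,4,4]}'
```

```text
time: 21.3
ee_pos: [0.4624, -0.2285, 0.0721]
tcp_rot: [1.074, 1.29, -1.074]
wrist_force: [-0.4, -0.2, -5.7]
grip_width: 0.626
time: 21.8
ee_pos: [0.4625, -0.2286, 0.0697]
tcp_rot: [1.074, 1.289, -1.074]
wrist_force: [-1.9, 1.1, 5.0]
grip_width: 0.625
```

Contact: +5 N at the wrist, so about 11.5 N on the floor, which is its sliding force. I'll push slowly.

```bash
python3 -m crank '{"translation":[[0.04,0,0],[0.08,0,0],[0.12,0,0],[0.16,0,0],[0.2,0,0],[0.24,0,0],[0.28,0,0],[0.32,0,0],[0.36,0,0],[0.4,0,0]],"delta_rot":[[0,0,0],[0,0,0],[0,0,0],[0,0,0],[0,0,0],[0,0,0],[0,0,0],[0,0,0],[0,0,0],[0,0,0]],"fingers":[4,4,4,4,4,4,4,4,4,4]}'; python3 -m crank '{"translation":[[0.04,0,0],[0.08,0,0],[0.12,0,0],[0.16,0,0],[0.2,0,0],[0.24,0,0],[0.28,0,0],[0.32,0,0],[0.36,0,0],[0.4,0,0]],"delta_rot":[[0,0,0],[0,0,0],[0,0,0],[0,0,0],[0,0,0],[0,0,0],[0,0,0],[0,0,0],[0,0,0],[0,0,0]],"fingers":[4,4,4,4,4,4,4,4,4,4]}'
```

```text
time: 22.8
ee_pos: [0.4625, -0.2286, 0.0653]
tcp_rot: [1.074, 1.29, -1.074]
wrist_force: [-1.5, 0.6, 4.3]
grip_width: 0.625
time: 23.8
ee_pos: [0.4626, -0.2286, 0.0613]
tcp_rot: [1.074, 1.29, -1.074]
wrist_force: [-0.9, 0.0, 5.7]
grip_width: 0.62
```

```bash
python3 -m crank '{"translation":[[0.04,0,0],[0.08,0,0],[0.12,0,0],[0.16,0,0],[0.2,0,0],[0.24,0,0],[0.28,0,0],[0.32,0,0],[0.36,0,0]],"delta_rot":[[0,0,0],[0,0,0],[0,0,0],[0,0,0],[0,0,0],[0,0,0],[0,0,0],[0,0,0],[0,0,0]],"fingers":[4,4,4,4,4,4,4,4,4]}'; python3 -m crank '{"translation":[[0.04,0,0],[0.08,0,0],[0.1,0,0],[0.1,0,0]],"delta_rot":[[0,0,0],[0,0,0],[0,0,0],[0,0,0]],"fingers":[4,4,4,4]}'
```

```text
time: 24.7
ee_pos: [0.4625, -0.2286, 0.0577]
tcp_rot: [1.074, 1.29, -1.074]
wrist_force: [-2.5, 1.1, 4.5]
grip_width: 0.62
time: 25.1
ee_pos: [0.4625, -0.2286, 0.0567]
tcp_rot: [1.074, 1.29, -1.074]
wrist_force: [-0.7, 0.0, 3.3]
grip_width: 0.623
```

```bash
python3 -m crank '{"translation":[[0.04,0,0],[0.08,0,0],[0.1,0,0],[0.1,0,0]],"delta_rot":[[0,0,0],[0,0,0],[0,0,0],[0,0,0]],"fingers":[4,4,4,4]}'; python3 -m crank '{"translation":[[0.03,0,0],[0.05,0,0],[0.05,0,0]],"delta_rot":[[0,0,0],[0,0,0],[0,0,0]],"fingers":[4,4,4]}'
```

```text
time: 25.5
ee_pos: [0.4625, -0.2286, 0.056]
tcp_rot: [1.074, 1.29, -1.074]
wrist_force: [-1.7, 1.0, 7.4]
grip_width: 0.622
time: 25.8
ee_pos: [0.4626, -0.2286, 0.056]
tcp_rot: [1.074, 1.289, -1.074]
wrist_force: [-3.6, 1.3, 10.9]
grip_width: 0.624
```

```bash
python3 -m crank '{"translation":[[0.02,0,0],[0.03,0,0],[0.03,0,0]],"delta_rot":[[0,0,0],[0,0,0],[0,0,0]],"fingers":[4,4,4]}'
```

```text
time: 26.1
ee_pos: [0.4626, -0.2286, 0.056]
tcp_rot: [1.074, 1.289, -1.074]
wrist_force: [-3.8, 0.1, 13.5]
grip_width: 0.62
```

The force climbs with no motion, so it is on the stop. I'll unload, release and retreat.

```bash
python3 -m crank '{"translation":[[-0.08,0,0],[-0.08,0,0],[-0.08,0,0],[-0.08,0,0],[-0.08,0,0],[-0.08,0,0],[-1,0,0],[-4,0,0],[-8,0,0],[-12,0,0]],"delta_rot":[[0,0,0],[0,0,0],[0,0,0],[0,0,0],[0,0,0],[0,0,0],[0,0,0],[0,0,0],[0,0,0],[0,0,0]],"fingers":[4,8.54,8.54,8.54,8.54,8.54,8.54,8.54,8.54,8.54]}'
python3 -m crank '{"translation":[[-4,0,-2],[-8,0,-5],[-11,0,-6],[-11,0,-6],[-11,0,-6],[-11,0,-6]],"delta_rot":[[0,0,0],[0,0,0],[0,0,0],[0,0,0],[0,0,0],[0,0,0]],"fingers":[8.54,8.54,8.54,8.54,8.54,8.54]}'
python3 - <<'E'
from h import *
st(); c=cam("wrist"); im=arm.read_camera("wrist"); save("w7.png",im)
for z in(.094,.098): lid(im,c,"red",z)
s=arm.read_camera("side"); lid(s,cam("side"),"blue",.088); lid(s,cam("side"),"red",.094)
E
```

```text
time: 27.1
ee_pos: [0.462, -0.2283, 0.1764]
tcp_rot: [1.074, 1.291, -1.074]
wrist_force: [1.6, -1.3, -0.8]
grip_width: 0.998
time: 27.7
ee_pos: [0.4509, -0.1694, 0.2841]
tcp_rot: [1.074, 1.291, -1.075]
wrist_force: [-0.6, -1.1, -0.1]
grip_width: 0.999
t 27.7 tcp [ 0.4509 -0.1694  0.2841] 
R [[-0.002, 0.984, 0.181], [0.001, 0.181, -0.984], [-1.0, -0.001, -0.001]] F [-0.6  -1.13 -0.09] w 0.999 j [-0.447  0.137  1.602 -0.     1.404 -0.629]
red centre 462.9 -225.6 size [55.2 57.5] yaw deg 10.3
red centre 462.7 -224.1 size [54.5 56.8] yaw deg 10.3
blue centre 485.3 131.5 size [53.  55.2] yaw deg 5.5
red centre 518.7 499.7 size [20.2 84.7] yaw deg -5.2
```

View pics/w7.png

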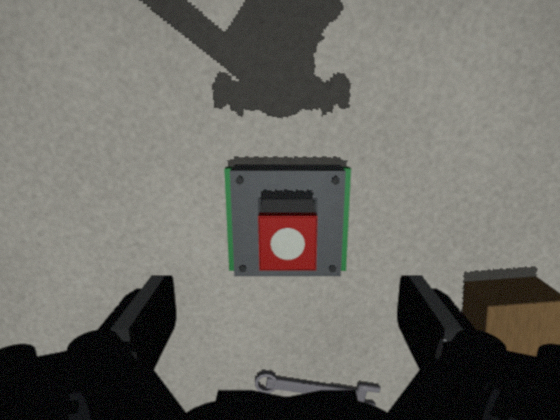

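The red tin stands square in the well (lid at 288,242 px), and the blue tin is unmoved on the mat. I'm handing in.

```bash
python3 -c "
from rig import arm
print(arm.finish_job())"
```

```text
the job is handed in; nothing more can be done
None
```

I handed the job in at about 28 s. The red-lidded tin is pressed home in the holder, and the blue-lidded one is standing on the mat. The job gives no verdict.

- **Weighing:** I lifted each tin about 6.5 cm. Red read about 6.2–6.5 N (roughly 0.65 kg) and blue about 2.6–3 N (roughly 0.28 kg), so red is the heavier.
- **Pressing home:** The floor plate slid at about 11–12 N in total. It then stopped with the tool at z = 0.056 m, where I expected about 0.0555 m. The wrist force rose from 7 to 13.5 N with no further motion, which showed it was on the stop.
- **Last checks:** The wrist view shows the red lid at 10.3° yaw, against 10.4° for the holder, and centred within about 2–3 mm. The blue lid is at the same position and yaw as after I set it down. The gripper is clear and the wrist force is near zero.
- **Disagreements:** The lid centre disagreed by 1–2 mm between views, partly because the lid's side rim was included in the fit. In the last side view, the red colour search picked up the screwdriver instead of the tin, so I ignored that reading. I did not re-measure the bystanders at the end.

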